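Let the spoilt mandarin into the food-waste caddy

ROBOT

A 7-joint arm with a two-finger parallel gripper is mounted at the origin on a cart in front of the work surface, level with it; the furniture and walls round the work are solid. World frame = base frame: x ahead of the robot, y to its left, z up, the work surface at z = 0. Lengths are in m, angles in rad, forces in N, time in s.
With the tool pointing down it reaches from about 0.35 to 0.9 m from the base axis. Payload 8.1 kg.
Tool frame: the origin (TCP) lies on the centre line of the jaws, within the pads' length; the fingertips stand 22 mm ahead of it and the grasp point (between the pads) lies 3 mm ahead of it; z points along the fingers, y is the line along which they close (so a half turn about z gives the same grasp; the last joint's range is limited). The gripper opens to 85 mm and grips with 20 to 120 N. Pads are 22 mm wide; open, the fingers measure 114 mm over their backs; the gripper's body (76 mm by 85 mm) begins 54 mm behind the grasp point. The pads swing forward as they close: fully open they stand 13 mm farther back than shut.
Start: joints at [1.209, 0.434, 0.025, 1.573, -0.012, 1.134, -0.075], TCP at [0.16, -0.604, 0.253] pointing down, gripper open.
Joint ranges: [-2.62, 2.62], [-0.44, 2.09], [-1.27, 1.32], [0.08, 2.57], [-1.32, 4.46], [0.12, 2], [-2.74, 2.74]. Speed limits (rad/s): [2.22, 2.22, 3.01, 3.01, 3.14, 3.14, 3.14].

INTERFACE

Orientations are given as a unit quaternion [x, y, z, w].
In Python, from station import sensors, vision, robot gives the robot as it stands. The module is installed in compiled form; this text tells all that it offers.
- The arm moves only by the tool apply_moves, never from a script. Its argument "motion" is text: rows parted by semicolons, each of 7 numbers parted by spaces: the turn, a rotation vector about the world's x, y, z in rad, then the shift along the world's x, y, z in m, then the closure, from -1 (fully open) to 1 (shut). A call has 1 to 10 rows; each row shifts and turns the commanded pose from where the row before left it; what a row does not reach is not made up. A row lasts 1/8 s, in which the tool goes at most 62.5 mm and 10.7 degrees, less where a joint would pass 70% of its speed; a pose out of reach is approached as far as the arm can. A call is refused whole if a number of a shift passes 0.0625 or a number of a turn 0.188, either way. A call with a gripper value outside its range is refused whole. The fingers move at their own pace and stop on an object; "grip_force" is the grip in N (left out, the last holds). Time passes only in rows, so rows that do not move let the fingers close. It gives the time, the measured TCP pose, the force, the opening and the grip force at its end, in the units of the state.
- sensors.get_state(): the state, without advancing time (a new reading comes with each control period).
- vision.get_image(name): name is "side" or "top" or "wrist"; returns the picture (384x512x3 uint8, red, green, blue); there is no depth.
- vision.camera_params(name): a dict with "camera_matrix" (3x3 intrinsics, pixels), "T" (4x4, takes a point from camera to world coordinates). Camera axes: x right, y down, z forward; pixel columns grow to the right and rows downward; lengths in m; the calibration is good to about 2 mm. A picture is of the moment at which its call begins: read the wrist's pose just before it. camera_params takes no time and is no camera call; for the wrist camera it gives the pose at the moment of the call.
- robot.hand_in(): hands the job in; it is judged then, once.
Trained networks look in the newest picture that a camera, given by its name, has taken for a name from the list of things; names that differ only in an ending like _2 or _b are one class to them, and where a whole thing is asked for, a point or a joint stands for the part that bears it (a point fixed in the world has none). Each returns a list of dicts, best first, with "score" (0 to 1); they miss things now and then, are a little off and sometimes report something else, mostly with a low value. They report only what shows in the picture. A call takes as long as a camera call. They do not tell look-alikes from the thing itself.
- vision.search_frame(camera, query): "extent" ([left, top, width, height] in pixels, round what is visible of it).
- vision.trace(camera, query): "region" (384x512 bool, what is visible of it) and "extent" ([left, top, width, height] in pixels, round what is visible of it).
The state is a dict: "t": time; "qpos": joint angles; "dq": joint speeds; "joint_torque": joint torques, N m; "tcp_pos": TCP position; "orientation": TCP orientation; "ft_force": force on the tool from outside, world axes, zero at the start; "moment": the same for the moment, N m; "finger_gap": finger opening in m; "grasp_force": force on a finger pad.
Only numpy, scipy, OpenCV 4.12 (cv2) and the standard library are available. Lean on these libraries where they do the work, as an engineer would, in place of code of your own. Each camera call takes 0.05 s, during which the arm holds its last target. There are 200 camera calls.

TASK

A spoilt mandarin waits on the side chute of the white food-waste caddy, held back by the closed lid. Press the caddy's front lever right down with the fingertips so that the lid swings wide open and the mandarin rolls in by itself, then let the lever rise slowly under your fingertips so that the lid comes down gently and shuts without dropping or slamming. Work by the lever alone: the hand must not touch the lid or the mandarin, nor shift the jars, the tin or the tomato that stand about.

Things in the scene. Friction and masses are not known exactly. Their poses are not given: they have to be found in the camera images.
- caddy: White food-waste tub, 176 (x) by 164 mm (y), rim 160 mm high, fixed. Origin: centre of its underside on the worktop; z up; its -x side is the front (lever), its +y side carries the chute: 76 mm wide inside, centred at x = -28 mm, sloping 0.62 rad down to the tub, out to y = 178 mm; its floor is 75 mm high at the tub wall, 142 mm at the outer end, its sides reach up to 168 mm.
- caddy_lid: Grey lid, 180 x 176 mm, with a flap on its +y side that shuts the mouth of the chute. Origin on its hinge at the back of the rim (caddy x = +94 mm, z = 162 mm). Shut, its top lies 176 mm above the worktop; wide open its front edge stands about 330 mm above the worktop.
- lid_hinge (a joint): Angle of the lid: 0 shut, 1.2 wide open. Always 3 times the lever's angle.
- caddy_lever: Steel lever on the caddy's front. Origin on its pivot (caddy x = -100, y = 0, z = 115 mm). Ends in a plate 44 (x) by 52 mm (y), 8 mm thick, with a black rubber face, centred 95 mm from the pivot. At rest it rises 0.2 rad toward its end; pressed right down it points 0.2 rad below level. The lid's weight raises it; let go, it flies up and the lid slams. Ease the pad up slower than 40 mm/s.
- lever_hinge (a joint): Angle of the lever: 0 up (lid shut), 0.4 right down at its stop (lid wide open). Pressing the pad takes 6 to 11 N at first, falling to 2 to 5 N near the stop.
- lever_pad (a point): Centre of the upper face of the lever's rubber pad, the point to press; at rest it lies about 139 mm above the worktop and 192 mm in front (-x) of the caddy's origin, and goes down 38 mm in all, along an arc that stays within 3 mm of upright.
- caddy_in (a point): Centre of the caddy's inner floor, 8 mm above the worktop.
- mandarin: Orange mandarin, 58 mm across, 52 mm high, lying on the chute against the lid's flap. Origin: centre of its underside, which turns with it as it rolls. Once the lid is well open it rolls in within about a second.
- spice_jar: Spice jar with a green cap, 46 mm across, 106 mm high, loose, at the front right of the caddy, leave alone. Origin: centre of its underside.
- bean_tin: Low tin, 75 mm across, 58 mm high, loose, at the front left of the caddy, leave alone. Origin: centre of its underside.
- tomato: Tomato, 75 mm across, 79 mm high, loose, in front of the crock, leave alone. Origin: centre of its underside.
- jam_jar: Jam jar, 65 mm across, 83 mm high, loose, right of the crock, leave alone. Origin: centre of its underside.
- crock: Empty perforated metal utensil crock, 102 mm square, 174 mm high, fixed; it stands left or right of the caddy. Origin: centre of its underside.
Not all that is in view belongs to the job. Leave any yellow look-alike of the mandarin alone.

How it is judged:
By the outcome, as a careful person would: the job done as asked, in the order asked, and still so for the second after the job is handed in, with the robot touching nothing.
It also fails if it takes over 40 s, if anything falls off the work surface, if the arm or the gripper's body presses on something with over 40 N, if the wrist force passes 120 N, or if a joint passes its speed limit or range.

## Working session

There is one attempt and no reset: what is moved stays moved. The work goes in short steps, Python scripts to look and compute and a tool call to move; the robot and the scene stay as the last step left them, time stands still between calls to the robot, and variables do not carry over. Pictures are saved under pics/ and viewed, at most 10 in all, crops included, and the job is handed in when it is done.

Besides the shell and the picture viewer there is one more tool, called after "Request:" by a JSON object that holds its "fn" and its "kwargs", one argument or row to a line. apply_moves: Moves the arm, as the interface text tells. Its arguments: {"type":"object","properties":{"motion":{"type":"string"},"grip_force":{"type":"number"}},"required":["motion"]}

```bash
mkdir -p pics
python3 - <<'E'
from station import sensors, vision, robot
import cv2,numpy as np
s=sensors.get_state(); print(s)
ims=[]
for c in ("side","top"):
    im=vision.get_image(c); ims.append(im); p=vision.camera_params(c)
    print(c,p["camera_matrix"].round(1).tolist(),p["T"].round(4).tolist())
    for q in ("caddy","caddy_lid","lever_pad","mandarin","spice_jar","bean_tin","crock","tomato","jam_jar"):
        r=vision.trace(c,q)
        print(q,[(round(d["score"],2),list(map(int,d["extent"])),np.argwhere(d["region"]).mean(0)[::-1].round(1).tolist()) for d in r[:2]])
    cv2.imwrite(f"pics/{c}0.png",cv2.resize(im[:,:,::-1],(768,576),interpolation=cv2.INTER_CUBIC))
E
```

```text
{'t': 0.0, 'qpos': array([ 1.20941509,  0.4351901 ,  0.02501902,  1.57409305, -0.01161669,
        1.13399262, -0.075127  ]), 'dq': array([-1.54317333e-03,  1.04097506e-03,  2.26338038e-05, -8.99237749e-04,
        6.31427996e-04, -1.33386732e-03,  9.90824386e-04]), 'joint_torque': array([ 6.69679957e-05, -6.70486307e+01,  1.02452002e+00, -3.16219532e+01,
        1.53739227e-02,  1.23998767e-02,  1.89936924e-05]), 'tcp_pos': array([ 0.15974809, -0.6037584 ,  0.25254846]), 'orientation': array([ 9.91649804e-01,  1.28957648e-01, -1.69922583e-04, -7.49812056e-04]), 'ft_force': array([-0.37664641, -0.2627222 ,  0.39520752]), 'moment': array([-0.00122441, -0.01994051,  0.02697476]), 'grasp_force': 0.0, 'finger_gap': 0.08514450263682954}
side [[401.4, 0.0, 268.3], [0.0, 401.4, 196.1], [0.0, 0.0, 1.0]] [[-0.9967, -0.0251, 0.0774, 0.4409], [-0.0812, 0.3712, -0.925, 0.9995], [-0.0055, -0.9282, -0.372, 0.5641], [0.0, 0.0, 0.0, 1.0]]
caddy [(0.83, [206, 154, 99, 70], [249.1, 183.9]), (0.53, [279, 165, 25, 10], [290.8, 170.0])]
caddy_lid [(0.84, [211, 153, 63, 27], [244.3, 165.1])]
lever_pad [(0
[... 428 characters left out ...]
 [[0.0123, -0.9809, 0.1941, 0.3452], [-0.9999, -0.0098, 0.0138, -0.1072], [-0.0116, -0.1942, -0.9809, 1.2118], [0.0, 0.0, 0.0, 1.0]]
caddy [(0.94, [264, 124, 105, 117], [323.5, 174.7])]
caddy_lid [(0.87, [286, 124, 87, 81], [328.0, 164.5])]
lever_pad [(0.82, [344, 221, 24, 22], [355.2, 233.7])]
mandarin [(0.9, [281, 181, 17, 22], [289.9, 191.1]), (0.62, [348, 263, 21, 19], [357.2, 273.1])]
spice_jar [(0.8, [369, 162, 19, 16], [377.7, 169.7])]
bean_tin [(0.96, [282, 236, 27, 26], [296.2, 247.6])]
crock [(0.85, [171, 128, 50, 57], [194.1, 157.3])]
tomato [(0.71, [194, 202, 27, 25], [208.8, 213.6]), (0.36, [282, 119, 89, 85], [327.9, 164.4])]
jam_jar [(0.68, [222, 146, 25, 22], [236.3, 155.5])]
```

View pics/side0.png

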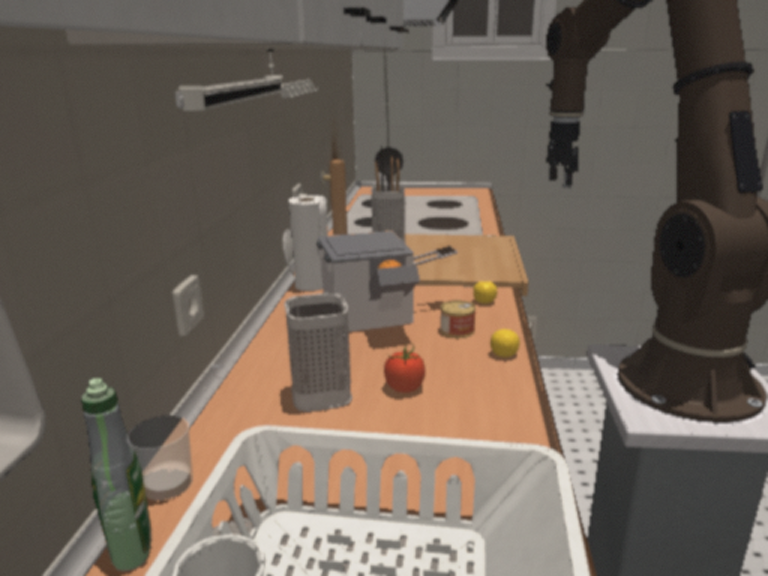

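View pics/top0.png

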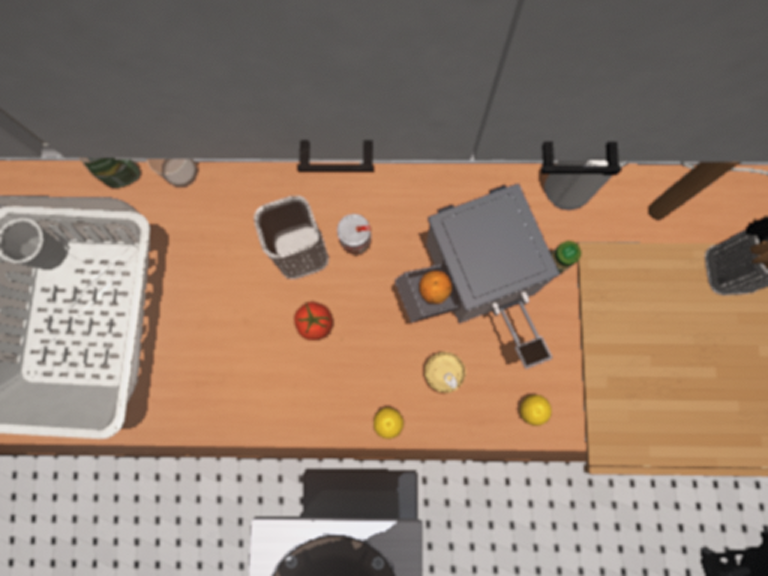

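The side view shows the caddy with its lever pad at about (445,252) zoomed and the arm clear of it. In the top view the pad is at (533,351), the lid centre at (493,250), the mandarin at (436,288) and the tin at (444,372). The green jar is at (568,253), and two yellow look-alikes lie near the edge. Next I'll fix the pad position and the caddy yaw.

```bash
cat > h.py <<'E'
import numpy as np,cv2
from station import vision,sensors,robot
def ray(c,uv):
    p=vision.camera_params(c);T=p["T"];d=T[:3,:3]@np.linalg.solve(p["camera_matrix"],[uv[0],uv[1],1]);return T[:3,3],d
def atz(c,uv,z):
    o,d=ray(c,uv);return o+d*(z-o[2])/d[2]
def tri(a,b):
    A=[];B=[]
    for c,uv in (("top",a),("side",b)):
        o,d=ray(c,uv);d=d/np.linalg.norm(d);P=np.eye(3)-np.outer(d,d);A.append(P);B.append(P@o)
    return np.linalg.lstsq(np.vstack(A),np.hstack(B),rcond=None)[0]
E
python3 - <<'E'
from h import *
vision.get_image("top")
def rect(q):
    r=vision.trace("top",q)[0]["region"].astype(np.uint8)
    c=cv2.findContours(r,0,1)[0];c=max(c,key=cv2.contourArea);return cv2.minAreaRect(c),r
for q,z in (("lever_pad",.139),("caddy_lid",.176)):
    rr,_=rect(q); b=cv2.boxPoints(rr); W=np.array([atz("top",u,z) for u in b])
    e=np.diff(np.vstack([W,W[:1]]),axis=0)
    print(q,rr[0],W.mean(0).round(4),"corners",W[:,:2].round(3).tolist(),"len",np.linalg.norm(e,axis=1).round(3),"ang",np.degrees(np.arctan2(e[:,1],e[:,0])).round(1))
print("pad tri",tri((355.2,233.7),(290,170)))
for q,uv,z in (("tin",(296.2,247.6),.05),("jar",(377.7,169.7),.106),("mand",(289.9,191.1),.15)): print(q,atz("top",uv,z).round(3))
# hand-read lid corners (zoom px/1.5)
for u in ((430,215),(519,186),(557,272),(463,308)): print(atz("top",(u[0]/1.5,u[1]/1.5),.176).round(3))
E
```

```text
lever_pad (352.9307556152344, 229.25387573242188) [ 0.4661 -0.339   0.139 ] corners [[0.487, -0.297], [0.514, -0.343], [0.444, -0.38], [0.418, -0.335]] len [0.053 0.079 0.052 0.079] ang [ -59.9 -151.9  119.7   28.6]Traceback (most recent call last):
  File "<stdin>", line 7, in <module>
  File "<stdin>", line 4, in rect
IndexError: list index out of range
```

Run:
```python
from h import *
vision.get_image("top")
def show(q,z):
    for _ in range(3):
        L=vision.trace("top",q)
        if L: break
    r=L[0]["region"].astype(np.uint8)
    c=max(cv2.findContours(r,0,1)[0],key=cv2.contourArea); b=cv2.boxPoints(cv2.minAreaRect(c)); W=np.array([atz("top",u,z) for u in b])
    e=np.diff(np.vstack([W,W[:1]]),axis=0)
    print(q,W.mean(0).round(4),"len",np.linalg.norm(e,axis=1).round(3),"ang",np.degrees(np.arctan2(e[:,1],e[:,0])).round(1))
for q,z in (("lever_pad",.139),("caddy_lid",.176)):
    try: show(q,z)
    except Exception as x: print(q,x)
print("pad tri",tri((355.2,233.7),(290,170)), atz("top",(355.2,233.7),.139))
for q,uv,z in (("tin",(296.2,247.6),.05),("jar",(377.7,169.7),.106),("mand",(289.9,191.1),.15)): print(q,atz("top",uv,z).round(3))
W=[atz("top",(u[0]/1.5,u[1]/1.5),.176) for u in ((430,215),(519,186),(557,272),(463,308))]
print(np.round(W,3).tolist(), np.mean(W,0))
im=vision.get_image("top")
h=im[:,:,:].astype(int).max(2)
# dark blob of the pad
m=np.zeros_like(h,np.uint8); m[218:250,338:375]=(h[218:250,338:375]<55)
n,l,st,ce=cv2.connectedComponentsWithStats(m);k=1+st[1:,4].argmax();print("dark",st[k],ce[k],atz("top",ce[k],.139))
b=cv2.boxPoints(cv2.minAreaRect(np.argwhere(l==k)[:,::-1].astype(np.float32)));print(np.array([atz("top",u,.139) for u in b]).round(3).tolist())
cv2.imwrite("pics/c.png",cv2.resize(im[150:270,250:400,::-1],(750,600),interpolation=cv2.INTER_CUBIC))
```

```text
lever_pad [ 0.475 -0.334  0.139] len [0.054 0.097 0.053 0.096] ang [ -60.5 -152.6  119.1   27.9]
caddy_lid [ 0.6304 -0.27    0.176 ] len [0.188 0.181 0.182 0.179] ang [ -66.9 -160.8  112.5   21.1]
pad tri [ 0.46630528 -0.34859415  0.12212461] [ 0.45432244 -0.34455331  0.139     ]
tin [ 0.423 -0.199  0.05 ]
jar [ 0.635 -0.419  0.106]
mand [ 0.563 -0.175  0.15 ]
[[0.685, -0.165, 0.176], [0.74, -0.322, 0.176], [0.585, -0.382, 0.176], [0.521, -0.221, 0.176]] [ 0.63291283 -0.27252712  0.176     ]
dark [348 227  16  15 145] [355.54482759 234.12413793] [ 0.45323315 -0.34540757  0.139     ]
[[0.459, -0.324, 0.139], [0.473, -0.357, 0.139], [0.447, -0.366, 0.139], [0.433, -0.333, 0.139]]
```

View pics/c.png

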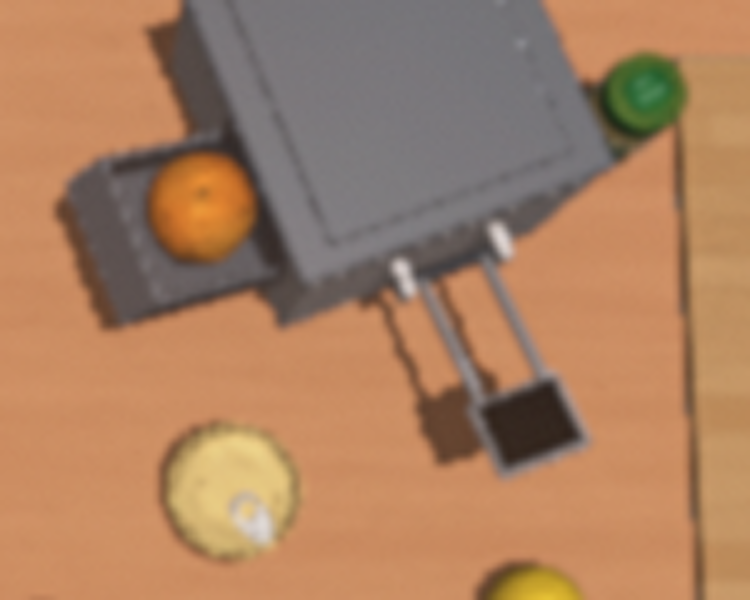

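The crop shows the pad at about (530,425), clear of the jar and tin. That puts it near (0.4535, -0.345), and the lid edges give a caddy yaw of about 21°. I'll move above it with the fingers shut.

Request:
{"fn": "apply_moves", "kwargs": {
  "motion": "0 0 0.011 0.0293 0.0258 0 1;0 0 0.011 0.0293 0.0258 0 1;0 0 0.011 0.0293 0.0258 0 1;0 0 0.011 0.0293 0.0258 0 1;0 0 0.011 0.0293 0.0258 0 1;0 0 0.011 0.0293 0.0258 0 1;0 0 0.011 0.0293 0.0258 0 1;0 0 0.011 0.0293 0.0258 0 1;0 0 0.011 0.0293 0.0258 0 1;0 0 0.011 0.0293 0.0258 0 1",
  "grip_force": 30
}}

```text
t: 2.6
tcp_pos: [0.4538, -0.3454, 0.2535]
orientation: [0.983, 0.183, 0.0, 0.0]
ft_force: [-0.1, -0.3, -0.2]
finger_gap: 0.0001
grasp_force: 0.0
```

Request:
{"fn": "apply_moves", "kwargs": {
  "motion": "0 0 0 0 0 -0.02 1;0 0 0 0 0 -0.02 1;0 0 0 0 0 -0.02 1;0 0 0 0 0 0 1"
}}

```text
t: 3.1
tcp_pos: [0.4521, -0.3457, 0.1921]
orientation: [0.983, 0.183, -0.001, -0.001]
ft_force: [-0.3, 1.0, -0.4]
finger_gap: -0.0
grasp_force: 0.0
```

Run:
```python
from h import *
s=sensors.get_state();print(s["t"],s["tcp_pos"],s["orientation"],s["ft_force"])
a=vision.get_image("top")[170:270,300:420];b=vision.get_image("side")[120:220,230:350]
cv2.imwrite("pics/d.png",cv2.resize(np.hstack([a,b])[:,:,::-1],(792,330),interpolation=cv2.INTER_CUBIC))
```

```text
3.1 [ 0.45212715 -0.34571215  0.19210804] [ 9.83050333e-01  1.83330441e-01 -1.03056662e-03 -9.64477965e-04] [-0.33729734  1.04262176 -0.3774012 ]
```

View pics/d.png

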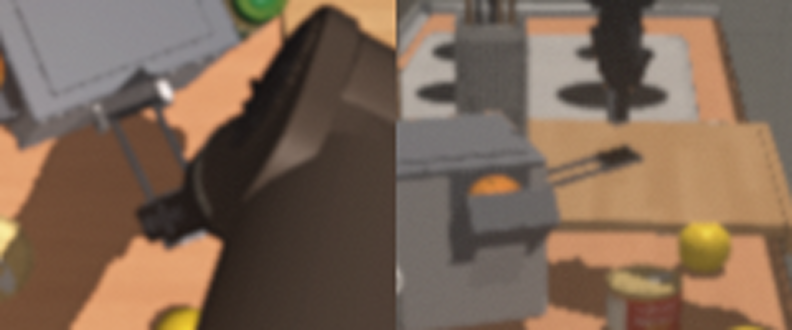

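In the side view the fingertips stand directly above the pad, about 30 mm up, and in the top view they lie over it. Next I lower until contact.

Request:
{"fn": "apply_moves", "kwargs": {
  "motion": "0 0 0 0.001 0.0005 -0.006 1;0 0 0 0 0 -0.006 1;0 0 0 0 0 -0.006 1;0 0 0 0 0 -0.006 1;0 0 0 0 0 -0.006 1;0 0 0 0 0 -0.005 1;0 0 0 0 0 0 1"
}}

```text
t: 4.08
tcp_pos: [0.4533, -0.346, 0.1582]
orientation: [0.983, 0.183, -0.0, 0.0]
ft_force: [-2.2, 0.3, 2.7]
finger_gap: -0.0002
grasp_force: 1.3
```

Request:
{"fn": "apply_moves", "kwargs": {
  "motion": "0 0 0 0 0 -0.004 1;0 0 0 0 0 -0.004 1;0 0 0 0 0 -0.004 1;0 0 0 0 0 -0.004 1;0 0 0 0 0 -0.004 1;0 0 0 0 0 -0.004 1;0 0 0 0 0 -0.004 1;0 0 0 0 0 -0.003 1"
}}

```text
t: 5.08
tcp_pos: [0.4531, -0.3464, 0.1271]
orientation: [0.983, 0.183, -0.001, 0.0]
ft_force: [-3.2, -1.5, 2.7]
finger_gap: 0.0001
grasp_force: 1.9
```

Run:
```python
from h import *
s=sensors.get_state();print(s["t"],s["tcp_pos"],s["ft_force"])
a=vision.get_image("top")[100:270,230:430];b=vision.get_image("side")[80:250,180:380]
cv2.imwrite("pics/e.png",cv2.resize(np.hstack([a,b])[:,:,::-1],(800,340),interpolation=cv2.INTER_CUBIC))
```

```text
5.075 [ 0.45313713 -0.34638784  0.12711625] [-3.2366427  -1.49166297  2.65669943]
```

View pics/e.png

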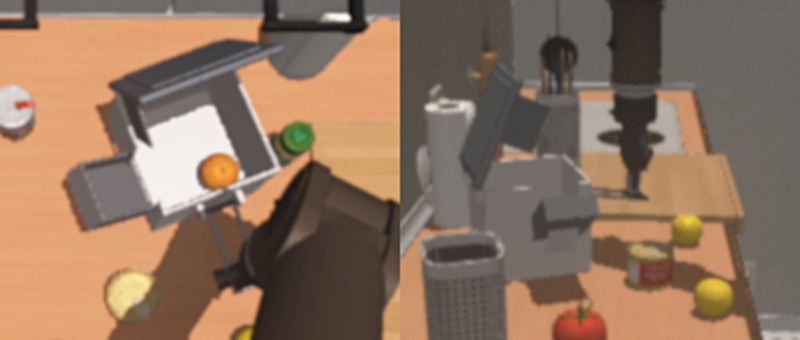

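The lid is nearly wide open and the mandarin is already inside the tub, at (219,172) in the top half. I'll press on to the stop, then pause.

Request:
{"fn": "apply_moves", "kwargs": {
  "motion": "0 0 0 0 0 -0.003 1;0 0 0 0 0 -0.003 1;0 0 0 0 0 -0.002 1;0 0 0 0 0 -0.001 1;0 0 0 0 0 0 1;0 0 0 0 0 0 1;0 0 0 0 0 0 1;0 0 0 0 0 0 1"
}}

```text
t: 6.18
tcp_pos: [0.4542, -0.3461, 0.1234]
orientation: [0.983, 0.183, 0.001, 0.001]
ft_force: [-19.2, 9.9, 58.0]
finger_gap: -0.0002
grasp_force: 30.0
```

At the stop now (force rising). I'll ease up slowly at 16 mm/s.

Request:
{"fn": "apply_moves", "kwargs": {
  "motion": "0 0 0 0 0 0.003 1;0 0 0 0 0 0.002 1;0 0 0 0 0 0.001 1;0 0 0 0 0 0.001 1;0 0 0 0 0 0.002 1;0 0 0 0 0 0.002 1;0 0 0 0 0 0.002 1;0 0 0 0 0 0.002 1;0 0 0 0 0 0.002 1;0 0 0 0 0 0.002 1"
}}

```text
t: 7.42
tcp_pos: [0.4534, -0.3459, 0.1376]
orientation: [0.983, 0.183, -0.0, 0.0]
ft_force: [-6.7, -0.6, 7.1]
finger_gap: -0.0001
grasp_force: 3.7
```

Run:
```python
from h import *
a=vision.get_image("top")[100:270,230:430];b=vision.get_image("side")[80:250,180:380]
cv2.imwrite("pics/f.png",cv2.resize(np.hstack([a,b])[:,:,::-1],(800,340),interpolation=cv2.INTER_CUBIC))
```

```text
(no output)
```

View pics/f.png

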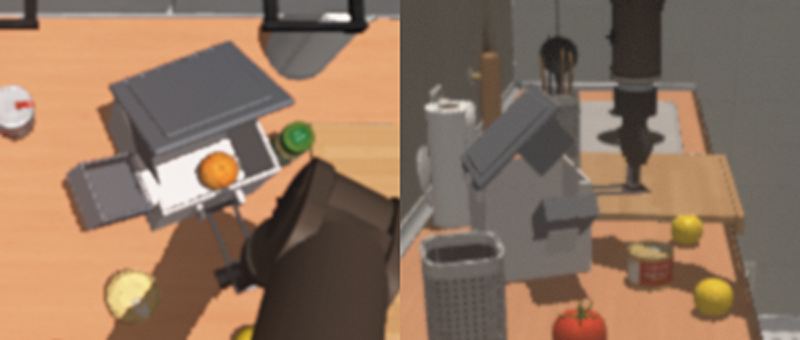

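The lid is coming down with the fingers still in contact, and the mandarin is in the tub at (219,170). I'll keep easing up.

Request:
{"fn": "apply_moves", "kwargs": {
  "motion": "0 0 0 0 0 0.002 1;0 0 0 0 0 0.002 1;0 0 0 0 0 0.002 1;0 0 0 0 0 0.002 1;0 0 0 0 0 0.002 1;0 0 0 0 0 0.002 1;0 0 0 0 0 0.0015 1;0 0 0 0 0 0.0015 1;0 0 0 0 0 0.001 1;0 0 0 0 0 0.001 1"
}}

```text
t: 8.78
tcp_pos: [0.455, -0.3453, 0.1552]
orientation: [0.983, 0.184, 0.001, 0.0]
ft_force: [-2.8, 1.3, 9.4]
finger_gap: -0.0
grasp_force: 4.5
```

Request:
{"fn": "apply_moves", "kwargs": {
  "motion": "0 0 0 0 0 0.001 1;0 0 0 0 0 0.001 1;0 0 0 0 0 0.001 1;0 0 0 0 0 0.001 1;0 0 0 0 0 0.001 1;0 0 0 0 0 0.001 1;0 0 0 0 0 0.001 1;0 0 0 0 0 0.001 1;0 0 0 0 0 0.001 1;0 0 0 0 0 0.001 1"
}}

```text
t: 10.02
tcp_pos: [0.4537, -0.3457, 0.1641]
orientation: [0.983, 0.183, -0.0, -0.0]
ft_force: [0.7, -0.0, 1.0]
finger_gap: -0.0003
grasp_force: 0.0
```

Contact has been lost at the top, so the lid should be shut. I'll retreat upward and check.

Request:
{"fn": "apply_moves", "kwargs": {
  "motion": "0 0 0 0 0 0.001 1;0 0 0 0 0 0.002 1;0 0 0 0 0 0.005 1;0 0 0 0 0 0.015 1;0 0 0 -0.01 -0.01 0.03 1;0 0 0 -0.02 -0.02 0.03 1;0 0 0 -0.03 -0.03 0.01 1;0 0 0 -0.03 -0.03 0 1;0 0 0 -0.02 -0.02 0 1;0 0 0 0 0 0 1"
}}

```text
t: 11.28
tcp_pos: [0.3417, -0.4579, 0.2584]
orientation: [0.983, 0.181, -0.0, 0.001]
ft_force: [0.2, -0.7, 0.9]
finger_gap: 0.0001
grasp_force: 0.0
```

Run:
```python
from h import *
s=sensors.get_state();print(s["t"],s["tcp_pos"],s["ft_force"],abs(s["dq"]).max())
a=vision.get_image("top")[100:270,230:430];b=vision.get_image("side")[80:250,180:380]
cv2.imwrite("pics/g.png",cv2.resize(np.hstack([a,b])[:,:,::-1],(800,340),interpolation=cv2.INTER_CUBIC))
```

```text
11.275 [ 0.34166198 -0.45786704  0.2584364 ] [ 0.15180769 -0.6888913   0.918112  ] 0.04811151486168298
```

View pics/g.png

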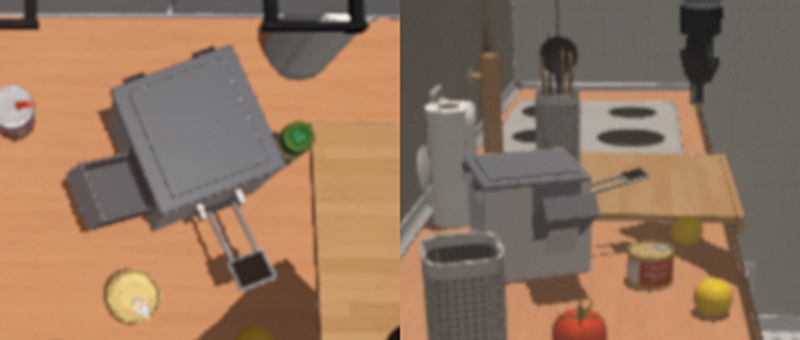

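The lid is shut, the lever is up, the chute is empty and the neighbouring things stand where they were.

```bash
python3 -c "
from station import robot
print(robot.hand_in())"
```

```text
the job is handed in; nothing more can be done
None
```

I pressed the lever to its stop and the mandarin rolled into the caddy. I then eased the lever up at no more than about 16 mm/s until the lid was shut, and handed the job in at about 11 s; no verdict came back.

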